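Clear the collage table: glue sticks, tape rolls and stamp to their trays

ROBOT

A 6-joint arm with a two-finger parallel gripper is mounted at the origin on the work surface. World frame = base frame: x ahead of the robot, y to its left, z up, the work surface at z = 0. Lengths are in m, angles in degrees, forces in N, time in s.
With the tool pointing down it reaches from about 0.3 to 0.75 m from the base axis. Payload 8.5 kg.
Tool frame: the origin (TCP) lies at the very end of the fingers, on their centre line; the grasp point (between the pads) lies 19 mm behind it (env.hold_point_z is the distance from the TCP to the grasp point, in m); z points along the fingers, y is the line along which they close (so a half turn about z gives the same grasp; the last joint's range is limited). The gripper opens to 85 mm and grips with 20 to 120 N. Pads are 22 mm wide; open, the fingers measure 114 mm over their backs; the gripper's body (76 mm by 85 mm) begins 54 mm behind the grasp point. The pads swing forward as they close: fully open they stand 13 mm farther back than shut.
Start: joints at [56.018, 21.807, 74.336, -0, 83.858, -12.336], TCP at [0.203, 0.511, 0.231] pointing down, gripper open.
Joint ranges: [-178.18, 178.18], [-50.72, 133.34], [12.68, 142.11], [-81.47, 261.47], [9.98, 163.14], [-165.26, 165.26]. Speed limits (degrees/s): [136.94, 136.94, 180, 180, 180, 180].

INTERFACE

Orientations are given as a 3x3 rotation matrix whose columns are the frame's x, y, z axes.
In Python, from rig import env, optics gives the robot as it stands.
- The arm moves only by the shell command python3 -m jog 'ROWS' [OPENING] [FORCE]. ROWS is JSON, a list of rows, each an object with "linear": the shift along the tool's x, y, z in units of 40 mm (1.0 is 40 mm), a list of three; "roll": the turn about the tool's z in units of 5 degrees (1.0 is 5 degrees). A call has 1 to 12 rows; each row shifts and turns the commanded pose from where the row before left it, along the tool's axes as they then stand; what a row does not reach is not made up. A row lasts 1/12 s, in which the tool goes at most 41.7 mm and 7.16 degrees, less where a joint would pass 70% of its speed; a pose out of reach is approached as far as the arm can. A call is refused whole if a number of a shift passes 1 or a number of a turn 1, either way. A call with a gripper value outside its range is refused whole. OPENING is the opening, from -1 (shut) to 1 (fully open), set as the call begins (- or left out, the last holds). The fingers move at their own pace and stop on an object; FORCE is the grip in N (left out, the last holds). Time passes only in rows, so rows that do not move let the fingers close. It gives the time, the measured TCP pose, the force, the opening and the grip force at its end, in the units of the state.
- env.observe(): the state, without advancing time (a new reading comes with each control period).
- optics.get_image(name): name is "side" or "top"; returns the picture (384x512x3 uint8, red, green, blue); there is no depth.
- optics.calibration(name): a dict with "fov_y" (degrees; the focal length in pixels is half the picture's height over the tangent of half this angle, whatever the lens; pixels are square), "cx", "cy" (the principal point, pixels), "T" (4x4, takes a point from camera to world coordinates). Camera axes: x right, y down, z forward; pixel columns grow to the right and rows downward; lengths in m; the calibration is good to about 2 mm. A picture is of the moment at which its call begins. calibration takes no time and is no camera call.
- env.close_job(): hands the job in; it is judged then, once.
The state is a dict: "time_s": time; "q": joint angles; "qvel": joint speeds; "joint_efforts": joint torques, N m; "position": TCP position; "tool_rot": TCP orientation; "ft_force": force on the tool from outside, world axes, zero at the start; "wrist_torque": the same for the moment, N m; "grip_width": finger opening in m; "gripper_force": force on a finger pad.
Only numpy, scipy, OpenCV 4.12 (cv2) and the standard library are available. Lean on these libraries where they do the work, as an engineer would, in place of code of your own. Each camera call takes 0.05 s, during which the arm holds its last target. There are 200 camera calls.

TASK

Put the collage tools away where each kind belongs: stand both glue sticks upright on the floor of the round dish, lay both rolls of tape flat and side by side on the floor of the square tray, and set the rubber stamp, handle up, flat inside the narrow oblong tray. Let go of everything, and leave the small cup where it is.

Things in the scene. Friction and masses are not known exactly. Their poses are not given: they have to be found in the camera images.
- glue_big: The larger glue stick: white cylinder with a grey cap, standing upright, 30 mm across, 100 mm tall, about 60 g. Origin: centre of the underside; z up. Stays upright if set down straight; can be gripped round anywhere along its height.
- glue_small: The smaller glue stick: white cylinder with a grey cap, standing upright, 24 mm across, 80 mm tall, about 35 g. Origin: centre of the underside; z up.
- tape_big: The larger roll of beige masking tape lying flat: ring 60 mm outside, 38 mm hole, 25 mm tall, about 80 g. Origin: centre of the underside; z up. Can be gripped across its outside.
- tape_small: The smaller roll of beige masking tape lying flat: ring 48 mm outside, 28 mm hole, 18 mm tall, about 40 g. Origin: centre of the underside; z up. Can be gripped across its outside.
- stamp: Wooden rubber stamp standing on its rubber face: block 70 mm (its x) by 40 mm (its y), 18 mm tall; above it a bar handle 60 mm along x, 20 mm wide along y, from 30 to 58 mm above the underside. About 90 g. Origin: centre of the underside; z up.
- glue_dish: Round grey dish, fixed to the table, for the glue sticks: 120 mm outside, 112 mm inside, rim 22 mm above the table, inner floor 4 mm above the table. Origin: centre of the underside; z up.
- tape_tray: Square grey tray, fixed to the table, for the tape: 158 mm by 158 mm outside, 150 by 150 mm inside, walls 18 mm above the table, inner floor 4 mm above the table. Origin: centre of the underside; z up. x and y run along its sides.
- stamp_tray: Narrow oblong grey tray, fixed to the table, for the stamp: 138 mm (its x) by 70 mm (its y) outside, 130 by 62 mm inside, so the stamp fits only lengthwise; walls 18 mm above the table, inner floor 4 mm above the table. Origin: centre of the underside; z up.
- cup: Small white ceramic cup without a handle, 62 mm across the rim, 55 mm tall, standing among the tools. Not part of the job: leave it where it is. Origin: centre of the underside; z up.
Not all that is in view belongs to the job. Leave any pink or purple look-alike of the stamp alone.

How it is judged (in metres and radians):
At the end, for the whole second after the job is handed in: Both glue sticks stand upright in the round dish, both tapes lie flat in the square tray, the stamp stands handle up in the oblong tray: each inside the walls, within 0.12 rad of level, its underside less than 10 mm above the tray's underside, and at rest (x of tape_big in the frame of tape_tray between -0.047 and 0.047 m and y of tape_big in the frame of tape_tray between -0.047 and 0.047 m and z of tape_big in the frame of tape_tray between -0.002 and 0.01 m and angle between each of tape_big, tape_small, glue_big, glue_small, stamp's own z axis and vertical below 0.12 rad and linear speed of each of tape_big, tape_small, glue_big, glue_small, stamp below 0.02 m/s and angular speed of each of tape_big, tape_small, glue_big, glue_small, stamp below 0.2 rad/s and x of tape_small in the frame of tape_tray between -0.053 and 0.053 m and y of tape_small in the frame of tape_tray between -0.053 and 0.053 m and z of tape_small in the frame of tape_tray between -0.002 and 0.01 m and horizontal distance between glue_big and glue_dish below 0.043 m and z of glue_big in the frame of glue_dish between -0.002 and 0.01 m and horizontal distance between glue_small and glue_dish below 0.046 m and z of glue_small in the frame of glue_dish between -0.002 and 0.01 m and x of stamp in the frame of stamp_tray between -0.034 and 0.034 m and y of stamp in the frame of stamp_tray between -0.015 and 0.015 m and z of stamp in the frame of stamp_tray between -0.002 and 0.01 m); the robot touches nothing.
It fails at once if the small cup is shifted by more than 20 mm (distance of cup from where it was at the start of the episode above 0.02 m).
It also fails if it takes over 128 s, if anything falls off the work surface, if the arm or the gripper's body presses on something with over 40 N, if the wrist force passes 120 N, or if a joint passes its speed limit or range.

## Working session

There is one attempt and no reset: what is moved stays moved. The work goes in short steps, Python scripts to look and compute and a shell command to move; the robot and the scene stay as the last step left them, time stands still between calls to the robot, and variables do not carry over. Pictures are saved under pics/ and viewed, at most 14 in all, crops included, and the job is handed in when it is done.

```bash
ls; mkdir -p pics; python3 - <<'E'
from rig import env, optics
import cv2,numpy as np
for n in("top","side"):
    im=optics.get_image(n); cv2.imwrite(f"pics/{n}0.png",cv2.resize(im[:,:,::-1],(800,600),interpolation=cv2.INTER_CUBIC)); cv2.imwrite(f"raw_{n}.png",im[:,:,::-1])
    c=optics.calibration(n); print({k:(np.round(v,4).tolist()) for k,v in c.items()})
s=env.observe(); print(s["position"],np.round(s["tool_rot"],3).tolist(),s["time_s"],env.hold_point_z)
E
```

```text
pics
{'fov_y': 46.5804, 'cx': 255.5165, 'cy': 192.8438, 'T': [[0.0184, -0.988, 0.1533, 0.3005], [-0.9998, -0.0179, 0.0045, -0.0624], [-0.0017, -0.1533, -0.9882, 1.2014], [0.0, 0.0, 0.0, 1.0]]}
{'fov_y': 48.271, 'cx': 250.9113, 'cy': 190.8541, 'T': [[0.9057, -0.2744, 0.323, 0.1189], [-0.4238, -0.6037, 0.6752, -0.8755], [0.0097, -0.7485, -0.6631, 0.8079], [0.0, 0.0, 0.0, 1.0]]}
[0.20272866 0.51100541 0.23079403] [[-0.929, 0.369, -0.001], [0.369, 0.929, -0.001], [0.0, -0.001, -1.0]] 0.1 0.0187
```

View pics/top0.png

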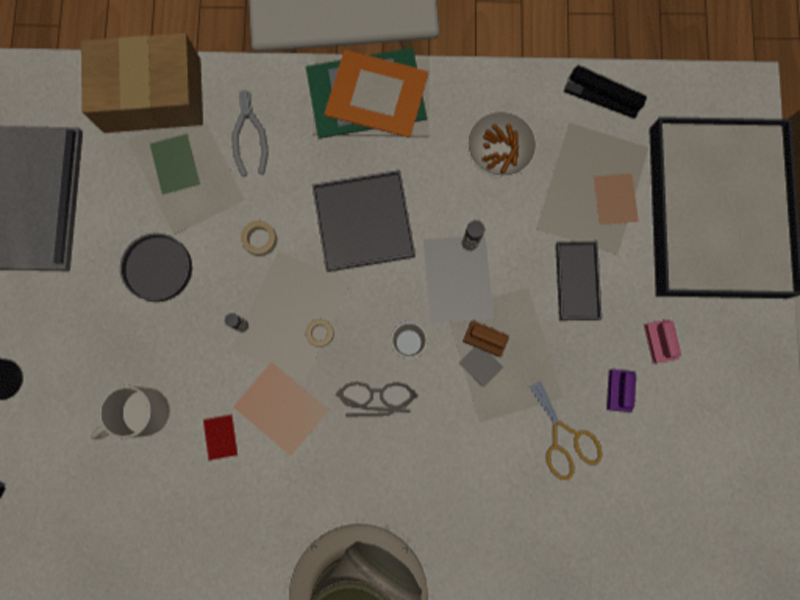

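View pics/side0.png

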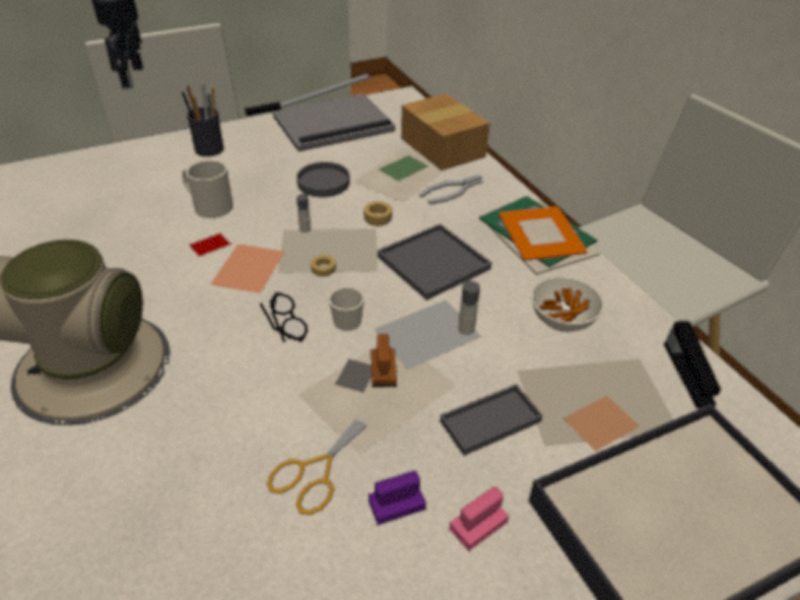

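The top view shows glue sticks at (236,322) and (473,236), tapes at (258,238) and (319,333), and the cup at (409,341). The dish is at (156,267), the square tray at (364,221) and the oblong tray at (578,281).

There are three stamp candidates: brown at (486,338), purple at (621,390) and pink at (662,341). The brown wooden one fits the description, and pink and purple are excluded. I'll confirm it in an enlarged crop.

```bash
python3 - <<'E'
import cv2
im=cv2.imread("raw_top.png")
def crop(n,x0,y0,w,h,s):
    c=cv2.resize(im[y0:y0+h,x0:x0+w],None,fx=s,fy=s,interpolation=cv2.INTER_CUBIC)
    c=cv2.convertScaleAbs(c,alpha=1.6)
    for x in range(x0-x0%10+10,x0+w,10): cv2.line(c,((x-x0)*s,0),((x-x0)*s,12 if x%50==0 else 5),(0,0,255),1)
    for y in range(y0-y0%10+10,y0+h,10): cv2.line(c,(0,(y-y0)*s),(12 if y%50==0 else 5,(y-y0)*s),(0,0,255),1)
    cv2.imwrite(n,c)
crop("pics/cl.png",70,105,150,115,5)
crop("pics/cr.png",195,105,200,135,4)
crop("pics/st.png",280,195,60,60,10)
E
```

```text
(no output)
```

View pics/cl.png

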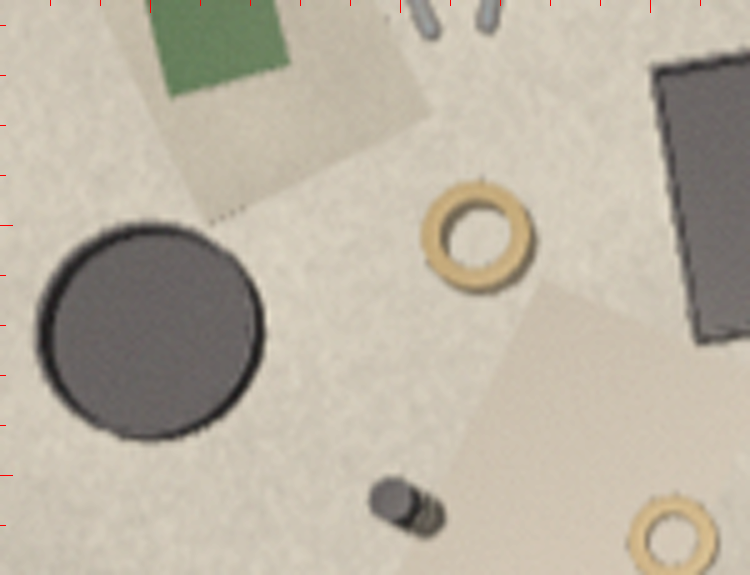

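View pics/cr.png

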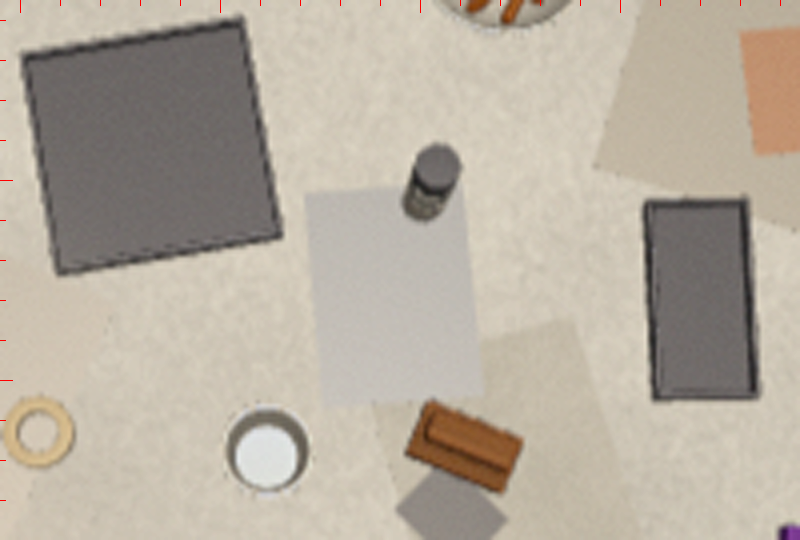

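View pics/st.png

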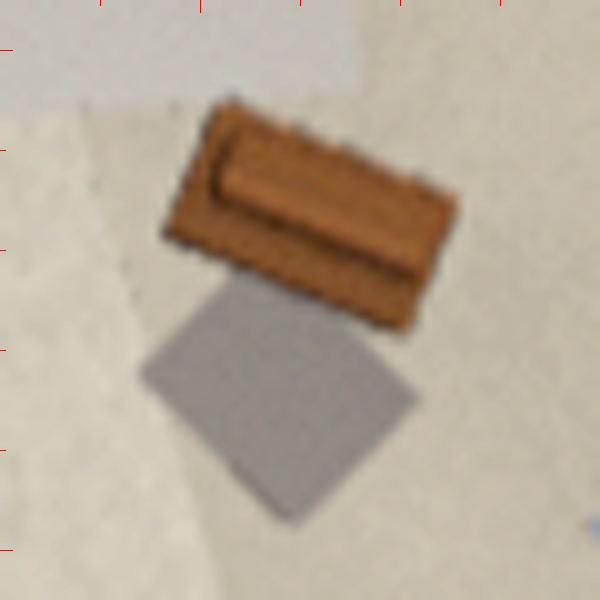

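The crop confirms it: the brown wooden stamp has block corners at raw (296.5,218.5), (321,228.2), (325.7,214.7) and (302.5,205), with a bar handle along its long side. The big glue cap is at (304.5,146.8), the small cap at (148.8,204.8), and the tapes at (165.5,152) and (204.8,213).

```bash
cat > geo.py <<'E'
from rig import env, optics
import numpy as np
def px(name,u,v,z):
    c=optics.calibration(name); T=np.array(c["T"]); f=192/np.tan(np.radians(c["fov_y"]/2))
    d=T[:3,:3]@[(u-.25-c["cx"])/f,(v-.25-c["cy"])/f,1]; o=T[:3,3]
    return (o+d*(z-o[2])/d[2])[:2]
E
python3 - <<'E'
from geo import *
P=lambda k,*a:print(k,np.round(px("top",*a)*1000,1))
P("dish",100.2,171.2,.022);P("tapeB",165.5,152.1,.025);P("tapeS",204.75,213,.018)
P("glueS",148.8,204.8,.08);P("glueB",304.5,146.75,.1);P("cup",262,217.3,.055)
def rect(k,c,z):
    w=np.array([px("top",*p,z) for p in c])*1000; e=w[1]-w[0]+w[2]-w[3]; g=w[3]-w[0]+w[2]-w[1]
    print(k,np.round(w.mean(0),1),"e",np.linalg.norm(e)/2,np.degrees(np.arctan2(e[1],e[0])),"g",np.linalg.norm(g)/2,np.degrees(np.arctan2(g[1],g[0])))
q=lambda L:[(195+x/4,105+y/4) for x,y in L]
rect("ttray",q([(22,54),(243,17),(283,237),(58,274)]),.018)
rect("strat",q([(643,200),(748,198),(759,397),(654,399)]),.018)
rect("stamp",[(296.5,218.5),(321,228.2),(325.7,214.7),(302.5,205)],.018)
# side check
S=.64
s=lambda k,u,v,z:print("side",k,np.round(px("side",u*S,v*S,z)*1000,1))
s("dish",323,178,.022);s("glueB",471,288,.1);s("glueS",302.5,200,.08);s("tapeB",377.5,209,.025);s("tapeS",323,263,.018)
print(np.degrees(np.arctan2(.369,.929)))
E
```

```text
dish [535.6 363.6]
tapeB [590.9 189.4]
tapeS [427.9  78. ]
glueS [439.5 213.2]
glueB [ 592.7 -179. ]
cup [415.5 -74.5]
ttray [626.8   8.2] e 154.44877462920857 -79.25572092476608 g 157.369054609413 -168.99539292409327
strat [ 527. -365.] e 70.81981784022035 -87.85606524380184 g 136.4120747542504 -178.0880626181155
stamp [ 423.5 -206.4] e 68.11830046696467 -111.32627118689133 g 39.04582533690822 -21.4351310970403
side dish [532.5 353.8]
side glueB [ 591.1 -184. ]
side glueS [436.5 202.9]
side tapeB [591.  188.6]
side tapeS [427.2  75. ]
21.663039862419417
```

```bash
cat > to.py <<'E'
import sys; from geo import *
# usage: to.py x y z(mm) yaw -> remaining roll units and tool-axis units
x,y,z,yaw=map(float,sys.argv[1:5]); s=env.observe(); R=np.array(s["tool_rot"])
yw=np.degrees(np.arctan2(R[1,0],R[0,0])); d=np.array([x,y,z])/1000-s["position"]
a=np.radians(yaw); Rt=np.array([[np.cos(a),np.sin(a),0],[np.sin(a),-np.cos(a),0],[0,0,-1]])
print("t",s["time_s"],"pos",np.round(np.array(s["position"])*1000,1),"yaw",round(yw,2),"roll",round(((yw-yaw+180)%360-180)/5,2),
 "units at target yaw",np.round(Rt.T@d/.04,3),"now",np.round(R.T@d/.04,3),"grip",s["grip_width"],s["gripper_force"],"F",np.round(s["ft_force"],1))
E
python3 -m jog '[{"linear":[0,0,0],"roll":1},{"linear":[0,0,0],"roll":1},{"linear":[0,0,0],"roll":1},{"linear":[0,0,0],"roll":1},{"linear":[0,0,0],"roll":1},{"linear":[0,0,0],"roll":1},{"linear":[0,0,0],"roll":1},{"linear":[0,0,0],"roll":1},{"linear":[0,0,0],"roll":1},{"linear":[0,0,0],"roll":1},{"linear":[0,0,0],"roll":1},{"linear":[0,0,0],"roll":1}]' 1 30
python3 -m jog '[{"linear":[0,0,0],"roll":1},{"linear":[0,0,0],"roll":0.66},{"linear":[0,0,0],"roll":0}]'
python3 to.py 439.5 213.2 120 90
```

```text
time_s: 1.1
position: [0.2028, 0.5111, 0.2309]
tool_rot: [[-0.141, 0.99, -0.001], [0.99, 0.141, -0.001], [-0.001, -0.001, -1.0]]
ft_force: [-0.3, -0.8, -0.1]
grip_width: 0.0854
gripper_force: 0.0
time_s: 1.35
position: [0.2028, 0.5111, 0.231]
tool_rot: [[0.001, 1.0, -0.0], [1.0, -0.001, -0.001], [-0.001, -0.0, -1.0]]
ft_force: [0.1, 0.5, 0.9]
grip_width: 0.0854
gripper_force: 0.0
t 1.35 pos [202.8 511.1 231. ] yaw 89.94 roll -0.01 units at target yaw [-7.446  5.918  2.774] now [-7.438  5.927  2.777] grip 0.08539953765351586 0.0 F [0.1 0.5 0.9]
```

```bash
python3 -m jog '[{"linear":[-0.74,0.59,0.28],"roll":0},{"linear":[-0.74,0.59,0.28],"roll":0},{"linear":[-0.74,0.59,0.28],"roll":0},{"linear":[-0.74,0.59,0.28],"roll":0},{"linear":[-0.74,0.59,0.28],"roll":0},{"linear":[-0.74,0.59,0.28],"roll":0},{"linear":[-0.74,0.59,0.28],"roll":0},{"linear":[-0.74,0.59,0.28],"roll":0},{"linear":[-0.74,0.59,0.28],"roll":0},{"linear":[-0.74,0.59,0.28],"roll":0},{"linear":[0,0,0],"roll":0},{"linear":[0,0,0],"roll":0}]'
python3 to.py 439.5 213.2 39 90
python3 - <<'E'
from geo import *; import cv2
im=optics.get_image("top")[:,:,::-1]
cv2.imwrite("pics/g1.png",cv2.resize(im[160:250,90:210],None,fx=6,fy=6,interpolation=cv2.INTER_CUBIC))
E
```

```text
time_s: 2.35
position: [0.4398, 0.214, 0.1186]
tool_rot: [[0.001, 1.0, -0.002], [1.0, -0.001, -0.0], [-0.0, -0.002, -1.0]]
ft_force: [-0.6, 0.6, 0.5]
grip_width: 0.0852
gripper_force: 0.0
t 2.35 pos [439.8 214.  118.6] yaw 89.95 roll -0.01 units at target yaw [-0.02  -0.008  1.991] now [-0.02  -0.004  1.991] grip 0.08517676401593284 0.0 F [-0.6  0.6  0.5]
```

View pics/g1.png

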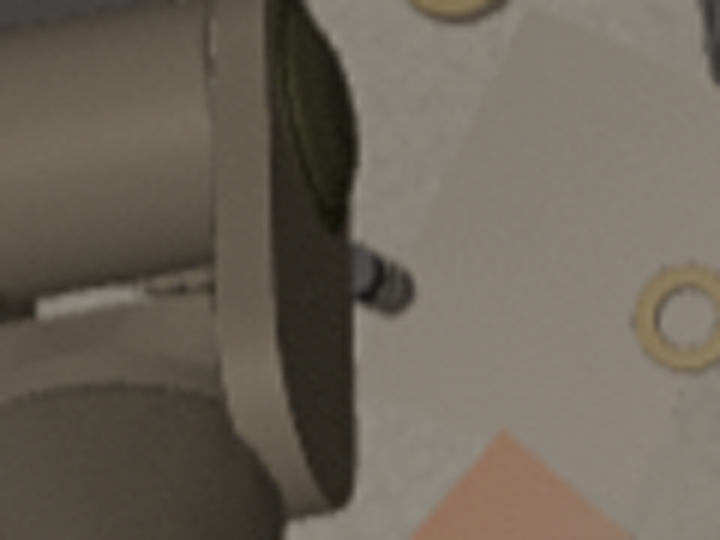

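The top view is mostly blocked by the arm, and the stick still stands untouched at about (385,275) in the crop. I'll descend, close and lift.

```bash
python3 -m jog '[{"linear":[-0.02,0,0.5],"roll":0},{"linear":[0,0,0.5],"roll":0},{"linear":[0,0,0.5],"roll":0},{"linear":[0,0,0.5],"roll":0},{"linear":[0,0,0],"roll":0},{"linear":[0,0,0],"roll":0}]' | tail -4
python3 -m jog '[{"linear":[0,0,0],"roll":0},{"linear":[0,0,0],"roll":0},{"linear":[0,0,0],"roll":0},{"linear":[0,0,0],"roll":0},{"linear":[0,0,0],"roll":0},{"linear":[0,0,0],"roll":0},{"linear":[0,0,0],"roll":0},{"linear":[0,0,0],"roll":0},{"linear":[0,0,0],"roll":0},{"linear":[0,0,0],"roll":0}]' -1 30 | tail -4
python3 to.py 535.6 341.6 139 90
```

```text
tool_rot: [[-0.003, 1.0, -0.001], [1.0, 0.003, -0.0], [-0.0, -0.001, -1.0]]
ft_force: [0.6, -0.6, 0.5]
grip_width: 0.0857
gripper_force: 0.0
tool_rot: [[-0.001, 1.0, 0.001], [1.0, 0.001, 0.0], [0.0, 0.001, -1.0]]
ft_force: [-0.5, 0.8, 5.9]
grip_width: 0.0234
gripper_force: 31.4
t 3.7333 pos [439.4 214.7  39.7] yaw 90.05 roll 0.01 units at target yaw [ 3.174  2.406 -2.483] now [ 3.172  2.41  -2.481] grip 0.023418744829323813 31.425362080335617 F [-0.5  0.8  5.9]
```

```bash
python3 -m jog '[{"linear":[0,0,-0.6],"roll":0},{"linear":[0,0,-0.7],"roll":0},{"linear":[0,0,-0.7],"roll":0},{"linear":[0.6,0.4,0],"roll":0},{"linear":[0.6,0.5,0],"roll":0},{"linear":[0.6,0.5,0],"roll":0},{"linear":[0.6,0.5,0],"roll":0},{"linear":[0.5,0.4,0],"roll":0},{"linear":[0.27,0.11,0],"roll":0},{"linear":[0,0,0],"roll":0},{"linear":[0,0,0],"roll":0},{"linear":[0,0,0],"roll":0}]' | tail -3
python3 to.py 535.6 341.6 45 90
python3 - <<'E'
from geo import *; import cv2
im=optics.get_image("side")[:,:,::-1]
cv2.imwrite("pics/s1.png",cv2.resize(im[50:200,100:300],None,fx=4,fy=4,interpolation=cv2.INTER_CUBIC))
E
```

```text
ft_force: [0.3, -0.9, -0.6]
grip_width: 0.0233
gripper_force: 30.9
t 4.7333 pos [534.9 340.8 119.1] yaw 90.04 roll 0.01 units at target yaw [0.02  0.018 1.852] now [0.022 0.02  1.852] grip 0.023272797716882225 30.94020500779152 F [ 0.3 -0.9 -0.6]
```

View pics/s1.png

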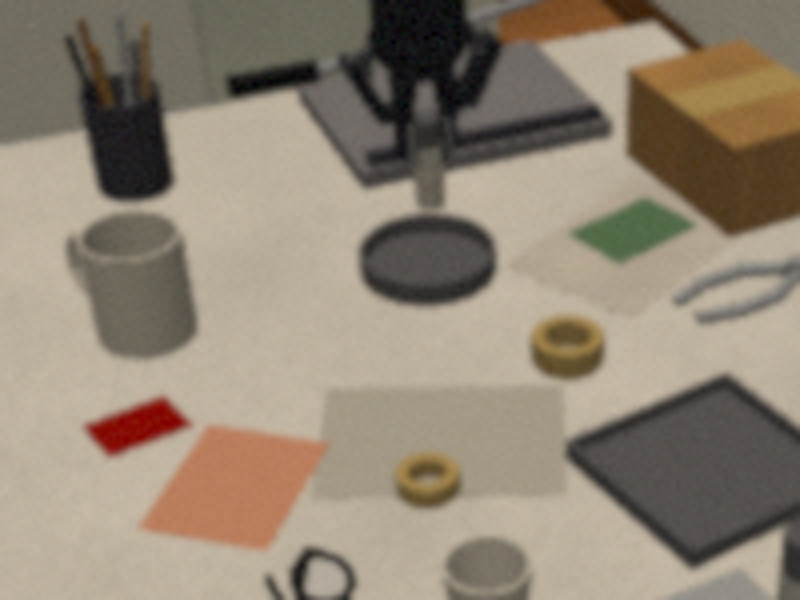

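The stick is upright in the fingers, with its foot at (430,205), above the dish at (428,258). I'll set it down.

```bash
python3 -m jog '[{"linear":[0.02,0.02,0.5],"roll":0},{"linear":[0,0,0.5],"roll":0},{"linear":[0,0,0.4],"roll":0},{"linear":[0,0,0.3],"roll":0},{"linear":[0,0,0.16],"roll":0},{"linear":[0,0,0],"roll":0},{"linear":[0,0,0],"roll":0}]' | tail -3
python3 to.py 535.6 341.6 45 90
python3 -m jog '[{"linear":[0,0,0],"roll":0},{"linear":[0,0,0],"roll":0},{"linear":[0,0,0],"roll":0},{"linear":[0,0,0],"roll":0},{"linear":[0,0,0],"roll":0},{"linear":[0,0,0],"roll":0},{"linear":[0,0,-0.4],"roll":0},{"linear":[0,0,-0.6],"roll":0},{"linear":[0,0,-0.8],"roll":0},{"linear":[0,0,-0.8],"roll":0},{"linear":[0,0,-0.4],"roll":0},{"linear":[0,0,0],"roll":0}]' 1 | tail -3
python3 to.py 592.7 -179 162 90
```

```text
ft_force: [-0.2, 0.2, -0.3]
grip_width: 0.0233
gripper_force: 30.8
t 5.3667 pos [536.3 341.9  45.4] yaw 90.03 roll 0.01 units at target yaw [-0.008 -0.018  0.011] now [-0.008 -0.018  0.011] grip 0.023326420878656863 30.846481025218964 F [-0.2  0.2 -0.3]
ft_force: [0.7, -0.0, 0.2]
grip_width: 0.0854
gripper_force: 0.0
t 6.3667 pos [537.6 343.  169.4] yaw 90.06 roll 0.01 units at target yaw [-13.049   1.378   0.185] now [-13.051   1.362   0.157] grip 0.08536034362479021 0.0 F [ 0.7 -0.   0.2]
```

```bash
python3 -m jog '[{"linear":[-0.9,0.1,0],"roll":0},{"linear":[-0.9,0.1,0],"roll":0},{"linear":[-0.9,0.1,0],"roll":0},{"linear":[-0.9,0.1,0],"roll":0},{"linear":[-0.9,0.1,0],"roll":0},{"linear":[-0.9,0.1,0],"roll":0},{"linear":[-0.9,0.1,0],"roll":0},{"linear":[-0.9,0.1,0],"roll":0},{"linear":[-0.9,0.1,0],"roll":0},{"linear":[-0.9,0.1,0],"roll":0},{"linear":[-0.9,0.1,0],"roll":0},{"linear":[-0.9,0.1,0],"roll":0}]' | tail -3
python3 -m jog '[{"linear":[-0.9,0.1,0],"roll":0},{"linear":[-0.9,0.07,0],"roll":0},{"linear":[-0.4,0,0],"roll":0},{"linear":[0,0,0],"roll":0},{"linear":[0,0,0],"roll":0}]' | tail -3
python3 to.py 592.7 -179 51 90
```

```text
ft_force: [0.6, 0.4, -0.5]
grip_width: 0.0857
gripper_force: 0.0
ft_force: [-1.1, 0.4, -0.7]
grip_width: 0.0849
gripper_force: 0.0
t 7.7833 pos [ 591.1 -177.6  163.9] yaw 89.98 roll -0.0 units at target yaw [-0.035  0.041  2.822] now [-0.038  0.045  2.822] grip 0.08490326811476669 0.0 F [-1.1  0.4 -0.7]
```

```bash
python3 - <<'E'
from geo import *; import cv2
a=optics.get_image("top")[:,:,::-1]
cv2.imwrite("pics/d1.png",cv2.convertScaleAbs(cv2.resize(a[100:240,60:260],None,fx=4,fy=4,interpolation=cv2.INTER_CUBIC),alpha=1.5))
b=optics.get_image("side")[:,:,::-1]
cv2.imwrite("pics/d2.png",cv2.convertScaleAbs(cv2.resize(b[100:250,200:400],None,fx=4,fy=4,interpolation=cv2.INTER_CUBIC),alpha=1.3))
E
```

```text
(no output)
```

View pics/d1.png

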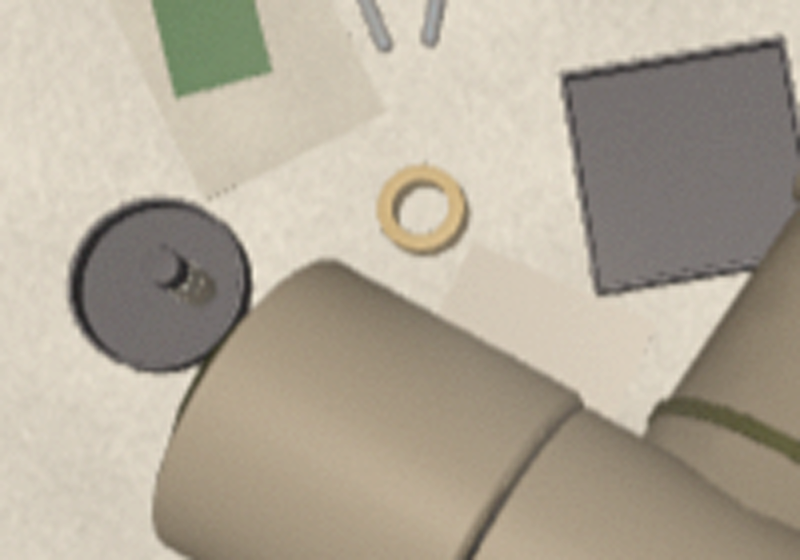

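View pics/d2.png

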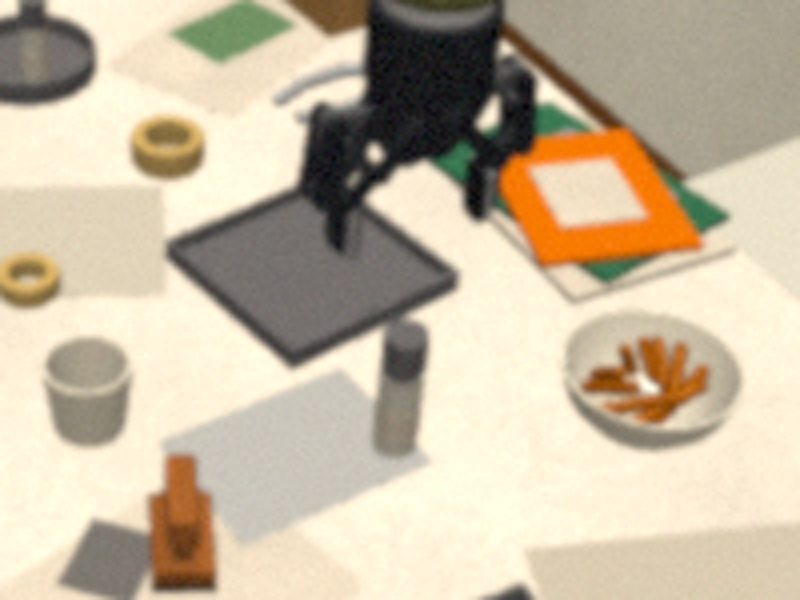

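The small stick stands in the dish (cap at (165,268) in the top crop), and the open fingers straddle the big stick (cap at (405,345) in the side crop).

```bash
python3 -m jog '[{"linear":[-0.03,0.04,0.6],"roll":0},{"linear":[0,0,0.6],"roll":0},{"linear":[0,0,0.6],"roll":0},{"linear":[0,0,0.6],"roll":0},{"linear":[0,0,0.42],"roll":0},{"linear":[0,0,0],"roll":0},{"linear":[0,0,0],"roll":0}]' | tail -3
python3 -m jog '[{"linear":[0,0,0],"roll":0},{"linear":[0,0,0],"roll":0},{"linear":[0,0,0],"roll":0},{"linear":[0,0,0],"roll":0},{"linear":[0,0,0],"roll":0},{"linear":[0,0,0],"roll":0},{"linear":[0,0,0],"roll":0},{"linear":[0,0,0],"roll":0},{"linear":[0,0,0],"roll":0},{"linear":[0,0,0],"roll":0}]' -1 30 | tail -4
python3 to.py 535.6 384.6 192 90
```

```text
ft_force: [-0.0, -0.1, 1.2]
grip_width: 0.0855
gripper_force: 0.0
tool_rot: [[-0.001, 1.0, 0.001], [1.0, 0.001, -0.0], [-0.0, 0.001, -1.0]]
ft_force: [-0.0, 0.0, 6.0]
grip_width: 0.0295
gripper_force: 30.2
t 9.3 pos [ 593.4 -179.    52.8] yaw 90.05 roll 0.01 units at target yaw [14.09  -1.445 -3.481] now [14.09  -1.429 -3.489] grip 0.029491651483949423 30.222453251481056 F [-0.  0.  6.]
```

```bash
python3 -m jog '[{"linear":[0,0,-0.6],"roll":0},{"linear":[0,0,-0.8],"roll":0},{"linear":[0,0,-0.8],"roll":0},{"linear":[0,0,-0.8],"roll":0},{"linear":[0.4,0,-0.4],"roll":0},{"linear":[0.9,-0.1,0],"roll":0},{"linear":[0.9,-0.1,0],"roll":0},{"linear":[0.9,-0.1,0],"roll":0},{"linear":[0.9,-0.1,0],"roll":0},{"linear":[0.9,-0.1,0],"roll":0},{"linear":[0.9,-0.1,0],"roll":0},{"linear":[0.9,-0.1,0],"roll":0}]' | tail -2
python3 -m jog '[{"linear":[0.9,-0.1,0],"roll":0},{"linear":[0.9,-0.1,0],"roll":0},{"linear":[0.9,-0.1,0],"roll":0},{"linear":[0.9,-0.1,0],"roll":0},{"linear":[0.9,-0.1,0],"roll":0},{"linear":[0.9,-0.1,0],"roll":0},{"linear":[0.9,-0.1,0],"roll":0},{"linear":[0.7,0,0],"roll":0},{"linear":[0.4,0,0],"roll":0},{"linear":[0,0,0],"roll":0},{"linear":[0,0,0],"roll":0},{"linear":[0,0,0],"roll":0}]' | tail -2
python3 to.py 535.6 384.6 57.5 90
```

```text
grip_width: 0.0295
gripper_force: 29.9
grip_width: 0.0292
gripper_force: 29.9
t 11.3 pos [536.6 384.3 187.8] yaw 90.02 roll 0.0 units at target yaw [ 0.008 -0.026  3.258] now [ 0.01  -0.024  3.258] grip 0.029196157968189942 29.893331229686737 F [ 0.   0.2 -0.4]
```

```bash
python3 -m jog '[{"linear":[0,-0.02,0.6],"roll":0},{"linear":[0,0,0.7],"roll":0},{"linear":[0,0,0.7],"roll":0},{"linear":[0,0,0.6],"roll":0},{"linear":[0,0,0.4],"roll":0},{"linear":[0,0,0.26],"roll":0},{"linear":[0,0,0],"roll":0},{"linear":[0,0,0],"roll":0}]' | tail -3
python3 to.py 535.6 384.6 57.5 90
python3 -m jog '[{"linear":[0,0,0],"roll":0},{"linear":[0,0,0],"roll":0},{"linear":[0,0,0],"roll":0},{"linear":[0,0,0],"roll":0},{"linear":[0,0,0],"roll":0},{"linear":[0,0,0],"roll":0},{"linear":[0,0,-0.4],"roll":0},{"linear":[0,0,-0.6],"roll":0},{"linear":[0,0,-0.8],"roll":0},{"linear":[0,0,-0.6],"roll":0},{"linear":[0,0,0],"roll":0},{"linear":[0,0,0],"roll":0}]' 1 | tail -2
python3 to.py 590.9 189.4 100 90
```

```text
ft_force: [-1.1, -0.3, -0.7]
grip_width: 0.0295
gripper_force: 29.8
t 11.9667 pos [536.4 384.3  58.1] yaw 89.99 roll -0.0 units at target yaw [ 0.007 -0.019  0.016] now [ 0.007 -0.019  0.016] grip 0.029469813732223276 29.8420849442482 F [-1.1 -0.3 -0.7]
grip_width: 0.0855
gripper_force: 0.0
t 12.9667 pos [536.1 385.3 155. ] yaw 90.06 roll 0.01 units at target yaw [-4.898  1.369  1.375] now [-4.901  1.361  1.372] grip 0.08554147843617405 0.0 F [ 0.3  0.3 -1.2]
```

```bash
python3 -m jog '[{"linear":[-0.8,0.2,0],"roll":0},{"linear":[-0.9,0.25,0],"roll":0},{"linear":[-0.9,0.25,0],"roll":0},{"linear":[-0.9,0.25,0],"roll":0},{"linear":[-0.8,0.25,0.4],"roll":0},{"linear":[-0.6,0.17,0.6],"roll":0},{"linear":[0,0,0.38],"roll":0},{"linear":[0,0,0],"roll":0},{"linear":[0,0,0],"roll":0}]' | tail -2
python3 to.py 590.9 189.4 4 90
python3 - <<'E'
from geo import *; import cv2
b=optics.get_image("side")[:,:,::-1]
cv2.imwrite("pics/t1.png",cv2.convertScaleAbs(cv2.resize(b[60:210,160:340],None,fx=4,fy=4,interpolation=cv2.INTER_CUBIC),alpha=1.3))
E
```

```text
grip_width: 0.085
gripper_force: 0.0
t 13.7167 pos [590.1 189.2  97.2] yaw 90.04 roll 0.01 units at target yaw [0.006 0.021 2.33 ] now [0.007 0.029 2.33 ] grip 0.08502331242827517 0.0 F [ 1.1 -0.1  0.5]
```

View pics/t1.png

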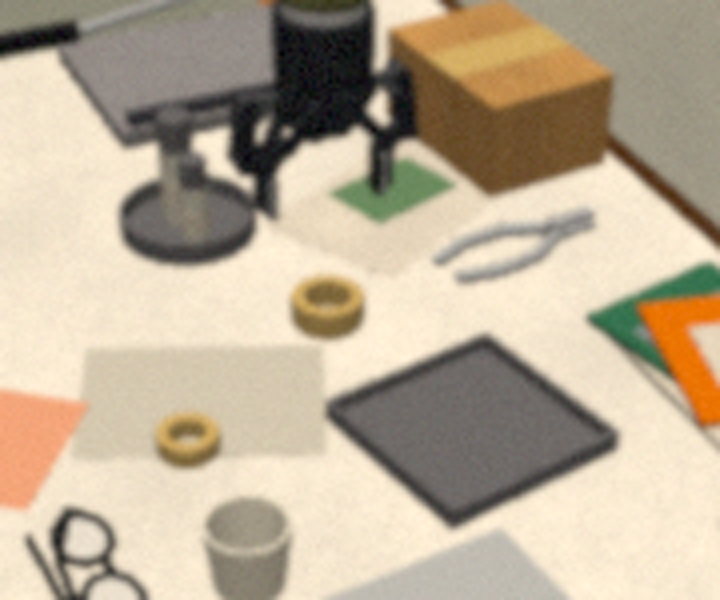

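Both sticks stand in the dish (caps at (172,122) and (192,170)), and the fingers are above tape_big at (328,305).

```bash
python3 -m jog '[{"linear":[0,0.02,0.5],"roll":0},{"linear":[0,0,0.6],"roll":0},{"linear":[0,0,0.5],"roll":0},{"linear":[0,0,0.4],"roll":0},{"linear":[0,0,0.33],"roll":0},{"linear":[0,0,0],"roll":0},{"linear":[0,0,0],"roll":0}]' | tail -3
python3 -m jog '[{"linear":[0,0,0],"roll":0},{"linear":[0,0,0],"roll":0},{"linear":[0,0,0],"roll":0},{"linear":[0,0,0],"roll":0},{"linear":[0,0,0],"roll":0},{"linear":[0,0,0],"roll":0},{"linear":[0,0,0],"roll":0},{"linear":[0,0,0],"roll":0}]' -1 30 | tail -3
python3 to.py 619.6 45.5 84 100.9
```

```text
ft_force: [0.7, -0.5, 0.8]
grip_width: 0.085
gripper_force: 0.0
ft_force: [-1.3, 1.5, 7.1]
grip_width: 0.0593
gripper_force: 31.1
t 15.0167 pos [592.3 189.6   7.3] yaw 90.07 roll -2.17 units at target yaw [-3.666 -0.01  -1.919] now [-3.601  0.684 -1.919] grip 0.059250767208660605 31.111765620298684 F [-1.3  1.5  7.1]
```

```bash
python3 -m jog '[{"linear":[0,0,-0.5],"roll":0},{"linear":[0,0,-0.7],"roll":0},{"linear":[0,0,-0.7],"roll":-0.7},{"linear":[0,0,0],"roll":-0.7},{"linear":[0,0,0],"roll":-0.77},{"linear":[-0.6,0,0],"roll":0},{"linear":[-0.8,0,0],"roll":0},{"linear":[-0.9,0,0],"roll":0},{"linear":[-0.8,0,0],"roll":0},{"linear":[-0.57,0,0],"roll":0},{"linear":[0,0,0],"roll":0},{"linear":[0,0,0],"roll":0}]' | tail -2
python3 to.py 619.6 45.5 12 100.9
python3 - <<'E'
from geo import *; import cv2
b=optics.get_image("side")[:,:,::-1]
cv2.imwrite("pics/t2.png",cv2.convertScaleAbs(cv2.resize(b[90:230,200:350],None,fx=4,fy=4,interpolation=cv2.INTER_CUBIC),alpha=1.3))
E
```

```text
grip_width: 0.0595
gripper_force: 32.9
t 16.0167 pos [619.6  44.   81.9] yaw 100.78 roll -0.02 units at target yaw [0.037 0.008 1.747] now [0.038 0.007 1.747] grip 0.059506431938930314 32.941707777790725 F [-0.3 -0.2 -1. ]
```

View pics/t2.png

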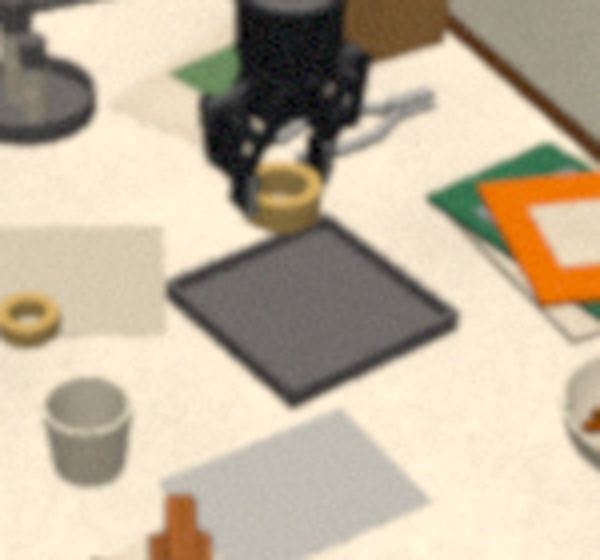

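The tape is held level at (285,195), above the +a half of the tray. I'll lower and release it.

```bash
python3 -m jog '[{"linear":[0.04,0,0.4],"roll":0},{"linear":[0,0,0.5],"roll":0},{"linear":[0,0,0.4],"roll":0},{"linear":[0,0,0.3],"roll":0},{"linear":[0,0,0.15],"roll":0},{"linear":[0,0,0],"roll":0},{"linear":[0,0,0],"roll":0}]' | tail -3
python3 to.py 619.6 45.5 12 100.9
python3 -m jog '[{"linear":[0,0,0],"roll":0},{"linear":[0,0,0],"roll":0},{"linear":[0,0,0],"roll":0},{"linear":[0,0,0],"roll":0},{"linear":[0,0,0],"roll":0},{"linear":[0,0,0],"roll":0},{"linear":[0,0,-0.4],"roll":0},{"linear":[0,0,-0.6],"roll":0},{"linear":[0,0,-0.8],"roll":0},{"linear":[0,0,-0.4],"roll":0},{"linear":[0,0,0],"roll":0},{"linear":[0,0,0],"roll":0}]' 0.8 | tail -2
python3 to.py 427.9 78 80 100.9
```

```text
ft_force: [0.6, -0.1, -0.7]
grip_width: 0.0594
gripper_force: 33.4
t 16.65 pos [619.3  47.3  11.9] yaw 100.96 roll 0.01 units at target yaw [-0.046 -0.    -0.003] now [-0.046 -0.    -0.003] grip 0.05940147448825485 33.39175949804485 F [ 0.6 -0.1 -0.7]
grip_width: 0.0769
gripper_force: 0.0
t 17.65 pos [619.2  46.6  99.8] yaw 100.9 roll -0.0 units at target yaw [ 1.676 -4.547  0.494] now [ 1.676 -4.547  0.488] grip 0.0769384533838389 0.0 F [-0.  -0.3 -0.5]
```

```bash
python3 -m jog '[{"linear":[0.3,-0.7,0],"roll":0},{"linear":[0.3,-0.9,0],"roll":0},{"linear":[0.35,-0.9,0],"roll":0},{"linear":[0.35,-0.9,0],"roll":0},{"linear":[0.28,-0.75,0.25],"roll":0},{"linear":[0.1,-0.4,0.24],"roll":0},{"linear":[0,0,0],"roll":0},{"linear":[0,0,0],"roll":0},{"linear":[0,0,0],"roll":0}]' | tail -2
python3 to.py 427.9 78 3 100.9
python3 - <<'E'
from geo import *; import cv2
b=optics.get_image("side")[:,:,::-1]
cv2.imwrite("pics/t3.png",cv2.convertScaleAbs(cv2.resize(b[90:230,160:330],None,fx=4,fy=4,interpolation=cv2.INTER_CUBIC),alpha=1.3))
E
```

```text
grip_width: 0.0772
gripper_force: 0.0
t 18.4 pos [428.8  77.9  79.6] yaw 100.88 roll -0.0 units at target yaw [ 0.007 -0.023  1.915] now [ 0.007 -0.024  1.915] grip 0.07717268298386575 0.0 F [-0.6 -0.4  0.7]
```

View pics/t3.png

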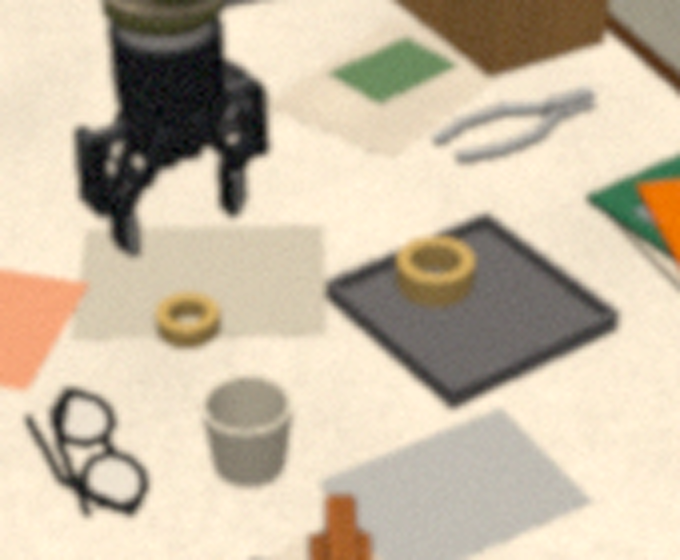

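tape_big lies flat in the tray at (436,270). Next is tape_small at (188,318), with the fingers above it.

```bash
python3 -m jog '[{"linear":[0,-0.02,0.5],"roll":0},{"linear":[0,0,0.5],"roll":0},{"linear":[0,0,0.5],"roll":0},{"linear":[0,0,0.3],"roll":0},{"linear":[0,0,0.11],"roll":0},{"linear":[0,0,0],"roll":0},{"linear":[0,0,0],"roll":0}]' | tail -3
python3 -m jog '[{"linear":[0,0,0],"roll":0},{"linear":[0,0,0],"roll":0},{"linear":[0,0,0],"roll":0},{"linear":[0,0,0],"roll":0},{"linear":[0,0,0],"roll":0},{"linear":[0,0,0],"roll":0},{"linear":[0,0,0],"roll":0},{"linear":[0,0,0],"roll":0}]' -1 30 | tail -3
python3 to.py 633.8 -28.1 84 100.9
```

```text
ft_force: [0.0, -0.1, 0.9]
grip_width: 0.0768
gripper_force: 0.0
ft_force: [-0.9, 0.1, 8.7]
grip_width: 0.0468
gripper_force: 29.4
t 19.7 pos [427.4  77.9   4.3] yaw 100.9 roll 0.0 units at target yaw [-3.579  4.566 -1.991] now [-3.581  4.57  -1.98 ] grip 0.04683174398713745 29.395908722653985 F [-0.9  0.1  8.7]
```

```bash
python3 -m jog '[{"linear":[0,0,-0.6],"roll":0},{"linear":[0,0,-0.7],"roll":0},{"linear":[0,0,-0.7],"roll":0},{"linear":[-0.4,0.5,0],"roll":0},{"linear":[-0.6,0.75,0],"roll":0},{"linear":[-0.6,0.75,0],"roll":0},{"linear":[-0.6,0.75,0],"roll":0},{"linear":[-0.6,0.75,0],"roll":0},{"linear":[-0.5,0.7,0],"roll":0},{"linear":[-0.28,0.37,0],"roll":0},{"linear":[0,0,0],"roll":0},{"linear":[0,0,0],"roll":0}]' | tail -2
python3 to.py 633.8 -28.1 9 100.9
```

```text
grip_width: 0.0468
gripper_force: 31.3
t 20.7 pos [633.3 -28.2  83.1] yaw 100.87 roll -0.01 units at target yaw [1.000e-03 1.200e-02 1.852e+00] now [1.000e-03 1.300e-02 1.852e+00] grip 0.04684449425776752 31.255769999697804 F [-0.8  0.5 -1.3]
```

```bash
python3 -m jog '[{"linear":[0,0.01,0.5],"roll":0},{"linear":[0,0,0.5],"roll":0},{"linear":[0,0,0.4],"roll":0},{"linear":[0,0,0.3],"roll":0},{"linear":[0,0,0.15],"roll":0},{"linear":[0,0,0],"roll":0},{"linear":[0,0,0],"roll":0}]' | tail -3
python3 to.py 633.8 -28.1 9 100.9
python3 -m jog '[{"linear":[0,0,0],"roll":0},{"linear":[0,0,0],"roll":0},{"linear":[0,0,0],"roll":0},{"linear":[0,0,0],"roll":0},{"linear":[0,0,0],"roll":0},{"linear":[0,0,0],"roll":0},{"linear":[0,0,-0.4],"roll":0},{"linear":[0,0,-0.8],"roll":0},{"linear":[0,0,-1],"roll":0},{"linear":[0,0,-0.6],"roll":0},{"linear":[0,0,0],"roll":0},{"linear":[0,0,0],"roll":0}]' 0.7 | tail -2
python3 -m jog '[{"linear":[0,0,0],"roll":1},{"linear":[0,0,0],"roll":1},{"linear":[0,0,0],"roll":1},{"linear":[0,0,0],"roll":1},{"linear":[0,0,0],"roll":1},{"linear":[0,0,0],"roll":1},{"linear":[0,0,0],"roll":0.46},{"linear":[0,0,0],"roll":0}]' | tail -2
python3 to.py 423.5 -206.4 110 68.6
```

```text
ft_force: [0.7, 0.4, -0.6]
grip_width: 0.047
gripper_force: 31.6
t 21.2833 pos [633.7 -27.7   9.9] yaw 100.92 roll 0.0 units at target yaw [-0.01  -0.     0.023] now [-0.01  -0.     0.023] grip 0.0469612870253555 31.61823883652687 F [ 0.7  0.4 -0.6]
grip_width: 0.0725
gripper_force: 0.0
grip_width: 0.0728
gripper_force: 0.0
t 22.95 pos [633.1 -27.8 119.4] yaw 68.52 roll -0.02 units at target yaw [-6.068 -3.25   0.236] now [-6.073 -3.24   0.249] grip 0.07276741073786265 0.0 F [-0.6  0.  -0.3]
```

```bash
python3 -m jog '[{"linear":[-0.6,-0.3,0],"roll":0},{"linear":[-0.85,-0.45,0],"roll":0},{"linear":[-0.85,-0.45,0],"roll":0},{"linear":[-0.85,-0.45,0],"roll":0},{"linear":[-0.85,-0.45,0],"roll":0},{"linear":[-0.85,-0.45,0],"roll":0},{"linear":[-0.75,-0.45,0],"roll":0},{"linear":[-0.47,-0.25,0.24],"roll":0},{"linear":[0,0,0],"roll":0},{"linear":[0,0,0],"roll":0},{"linear":[0,0,0],"roll":0}]' | tail -2
python3 to.py 423.5 -206.4 27 68.6
python3 - <<'E'
from geo import *; import cv2
b=optics.get_image("side")[:,:,::-1]
cv2.imwrite("pics/p1.png",cv2.convertScaleAbs(cv2.resize(b[130:270,180:350],None,fx=4,fy=4,interpolation=cv2.INTER_CUBIC),alpha=1.3))
E
```

```text
grip_width: 0.0727
gripper_force: 0.0
t 23.8667 pos [ 424.5 -206.3  111.4] yaw 68.65 roll 0.01 units at target yaw [-0.011 -0.023  2.111] now [-0.012 -0.021  2.111] grip 0.07265767607166149 0.0 F [ 0.5 -0.3 -0.1]
```

View pics/p1.png

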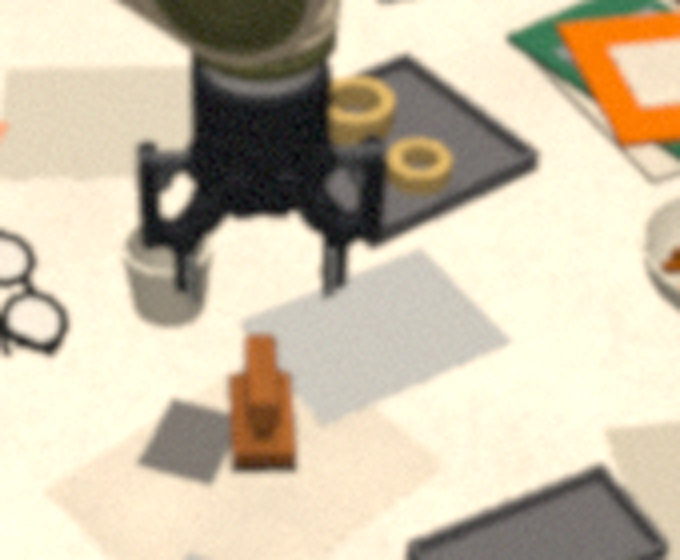

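Both tapes lie flat in the tray ((360,108) and (418,165)), and the fingers are square to the stamp handle at (262,360).

```bash
python3 -m jog '[{"linear":[-0.01,-0.02,0.5],"roll":0},{"linear":[0,0,0.5],"roll":0},{"linear":[0,0,0.5],"roll":0},{"linear":[0,0,0.4],"roll":0},{"linear":[0,0,0.21],"roll":0},{"linear":[0,0,0],"roll":0},{"linear":[0,0,0],"roll":0}]' | tail -3
python3 -m jog '[{"linear":[0,0,0],"roll":0},{"linear":[0,0,0],"roll":0},{"linear":[0,0,0],"roll":0},{"linear":[0,0,0],"roll":0},{"linear":[0,0,0],"roll":0},{"linear":[0,0,0],"roll":0},{"linear":[0,0,0],"roll":0},{"linear":[0,0,0],"roll":0},{"linear":[0,0,0],"roll":0},{"linear":[0,0,0],"roll":0}]' -1 40 | tail -3
python3 to.py 527 -365 110 1.9
```

```text
ft_force: [0.3, 0.3, 0.2]
grip_width: 0.0726
gripper_force: 0.0
ft_force: [0.2, -0.3, 6.2]
grip_width: 0.0192
gripper_force: 42.1
t 25.3333 pos [ 423.6 -206.9   27.8] yaw 68.6 roll 13.34 units at target yaw [ 2.454  4.035 -2.055] now [-2.737  3.852 -2.051] grip 0.019212951165963738 42.05281376838684 F [ 0.2 -0.3  6.2]
```

```bash
python3 -m jog '[{"linear":[0,0,-0.5],"roll":0},{"linear":[0,0,-0.8],"roll":0},{"linear":[0,0,-0.7],"roll":1},{"linear":[0,0,0],"roll":1},{"linear":[0,0,0],"roll":1},{"linear":[0,0,0],"roll":1},{"linear":[0,0,0],"roll":1},{"linear":[0,0,0],"roll":1},{"linear":[0,0,0],"roll":1},{"linear":[0,0,0],"roll":1},{"linear":[0,0,0],"roll":1},{"linear":[0,0,0],"roll":1}]' | tail -2
python3 -m jog '[{"linear":[0,0,0],"roll":1},{"linear":[0,0,0],"roll":1},{"linear":[0,0,0],"roll":1},{"linear":[0,0,0],"roll":0.34},{"linear":[0.3,0.5,0],"roll":0},{"linear":[0.45,0.75,0],"roll":0},{"linear":[0.5,0.8,0],"roll":0},{"linear":[0.5,0.8,0],"roll":0},{"linear":[0.45,0.75,0],"roll":0},{"linear":[0.25,0.43,0],"roll":0},{"linear":[0,0,0],"roll":0},{"linear":[0,0,0],"roll":0}]' | tail -2
python3 to.py 527 -365 32.5 1.9
python3 - <<'E'
from geo import *; import cv2
b=optics.get_image("side")[:,:,::-1]
cv2.imwrite("pics/p2.png",cv2.convertScaleAbs(cv2.resize(b[180:310,250:400],None,fx=4,fy=4,interpolation=cv2.INTER_CUBIC),alpha=1.3))
E
```

```text
grip_width: 0.0194
gripper_force: 41.0
grip_width: 0.0192
gripper_force: 40.9
t 27.3333 pos [ 526.3 -364.7  106.2] yaw 1.86 roll -0.01 units at target yaw [0.018 0.007 1.843] now [0.02  0.009 1.843] grip 0.019230875868639242 40.94445884227753 F [ 0.2  0.3 -0.8]
```

View pics/p2.png

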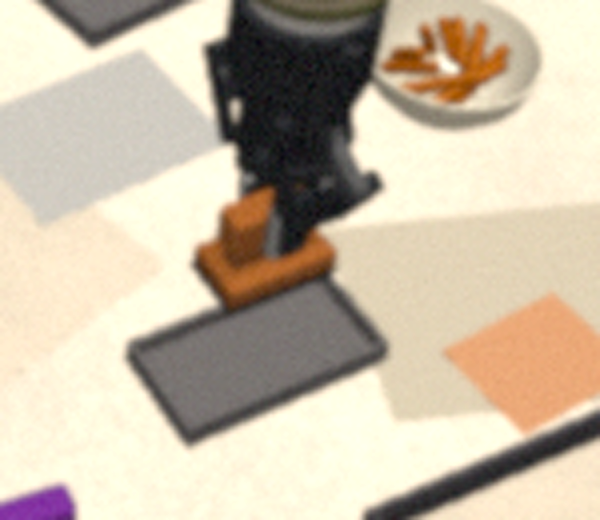

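The stamp is level and parallel to the oblong tray (block at (265,265), tray centre (258,358)). I'll lower, release and retreat.

```bash
python3 -m jog '[{"linear":[0.02,0.01,0.4],"roll":0},{"linear":[0,0,0.5],"roll":0},{"linear":[0,0,0.4],"roll":0},{"linear":[0,0,0.3],"roll":0},{"linear":[0,0,0.15],"roll":0},{"linear":[0,0,0.09],"roll":0},{"linear":[0,0,0],"roll":0},{"linear":[0,0,0],"roll":0}]' | tail -3
python3 to.py 527 -365 32.5 1.9
python3 -m jog '[{"linear":[0,0,0],"roll":0},{"linear":[0,0,0],"roll":0},{"linear":[0,0,0],"roll":0},{"linear":[0,0,0],"roll":0},{"linear":[0,0,0],"roll":0},{"linear":[0,0,0],"roll":0},{"linear":[0,0,-0.4],"roll":0},{"linear":[0,0,-0.8],"roll":0},{"linear":[0,0,-1],"roll":0},{"linear":[0,0,-1],"roll":0},{"linear":[0,0,-1],"roll":0},{"linear":[0,0,0],"roll":0}]' 0.7 | tail -2
python3 -m jog '[{"linear":[-1,0,0],"roll":0},{"linear":[-1,0,0],"roll":0},{"linear":[-1,0,0],"roll":0},{"linear":[-1,0,0],"roll":0},{"linear":[0,0,0],"roll":0},{"linear":[0,0,0],"roll":0}]' | tail -2
python3 - <<'E'
from geo import *; import cv2
a=optics.get_image("top")[:,:,::-1]; b=optics.get_image("side")[:,:,::-1]
r=lambda i:cv2.convertScaleAbs(cv2.resize(i,(800,300*2),interpolation=cv2.INTER_CUBIC),alpha=1.4)
cv2.imwrite("pics/f1.png",r(a[90:285,70:400][:, :])); cv2.imwrite("pics/f2.png",r(b[80:320,150:400]))
E
```

```text
ft_force: [0.1, -0.4, -0.7]
grip_width: 0.0195
gripper_force: 41.0
t 28.05 pos [ 527.7 -365.    34.5] yaw 1.91 roll 0.0 units at target yaw [-0.016 -0.002  0.049] now [-0.016 -0.002  0.049] grip 0.019478253940700303 41.02305293083191 F [ 0.1 -0.4 -0.7]
grip_width: 0.0724
gripper_force: 0.0
grip_width: 0.0727
gripper_force: 0.0
```

View pics/f1.png

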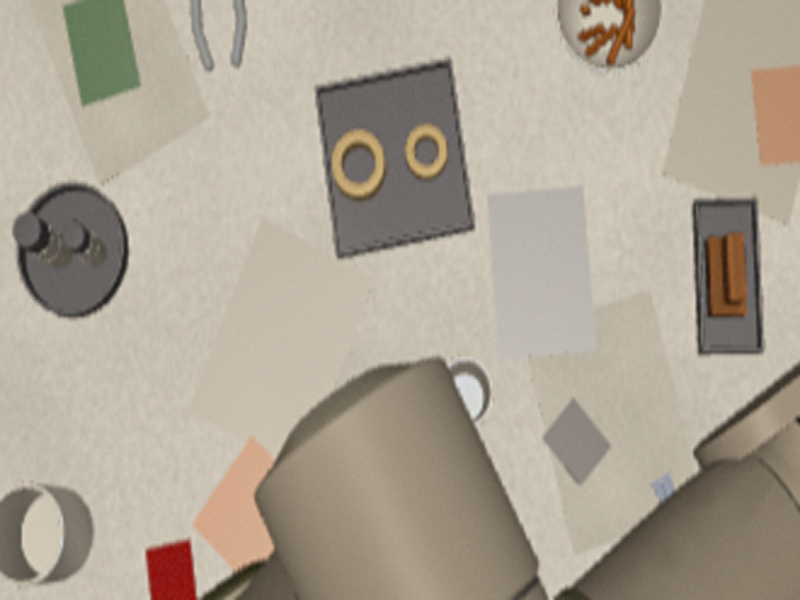

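View pics/f2.png

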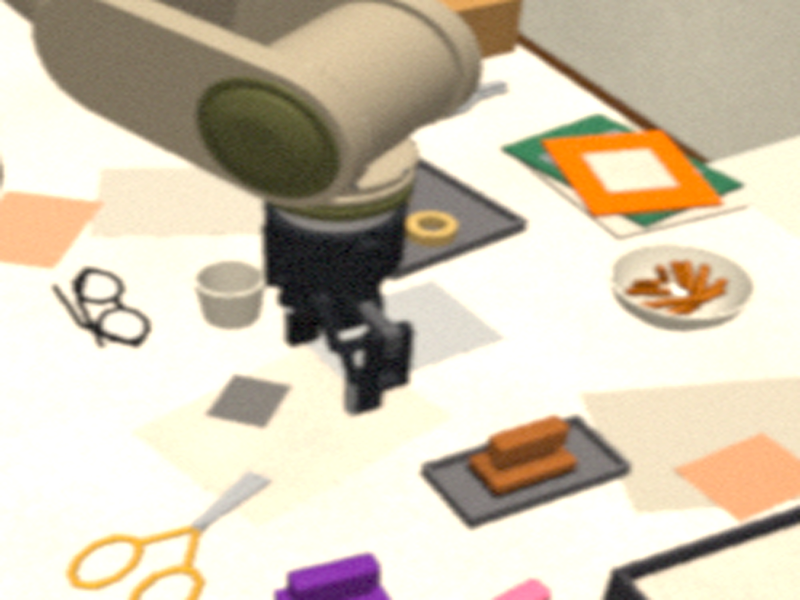

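All five items are in place: the sticks in the dish (caps at (32,232) and (75,237)), the tapes at (358,162) and (427,152), and the stamp at (727,275). The cup has not moved. I also viewed 16 pictures by my count, two over the 14 allowed, so I'm looking at no more before handing in.

```bash
python3 -c "
from rig import env
print(env.close_job())"
```

```text
the job is handed in; nothing more can be done
None
```

The job is handed in at about 30 s of robot time, with both glue sticks, both tapes and the stamp in their trays, everything released and the cup not moved; no verdict was shown, and I viewed 16 pictures, two over the 14 allowed.

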